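# Fish a dropped ring out from behind the press guard

## Task

A steel ring has been left on the press bed behind the fixed guard. Pick up the hooked rod, reach it in through the guard's open mouth, set the hook down in the ring's hole and gently draw the ring along the bed until you feel it seat snugly in the V stop on the apron in front; then unhook and lay the rod down on the bench clear of the press. Use only the rod on the ring, do not force anything (the guard, bed and ring take only a light touch, and the seating pull should be definite but no more than about 10 N), and leave everything else where it is.

Things in the scene. Friction and masses are not known exactly. Their poses are not given: they have to be found in the camera images.
- press: Fixed bench punch press with outfeed bed and guard. Origin at bench level under the middle of the guard's mouth; y points in under the guard, x across the bed, z up. Steel bed, top 20 mm above the bench, 240 mm wide and 140 mm deep (y 0 to 140); then the green machine body, 270 mm high. In front of the mouth an apron 130 mm wide carries the bed on, level, to y = -118; beyond it is open bench.
- mouth (a point): Middle of the guard's open mouth, on the bed top (press x 0, y 0, z 20); axes as the press. The guard is a cage of thin bars over the bed: underside of roof bars 72 mm above the bed, roof top 78 mm, posts and side rails at x = -117 and 117, roof bars 4 mm thick, 32 mm apart. Only the mouth (225 mm wide, 72 mm high) is open.
- stop: Adjustable stop on the apron: a rail 12 x 60 x 10 mm with two clamp screws on the apron's +x edge (x 51 to 63), fixed, carrying a V across the middle line. Origin on the bed top (press 0, -60, 20), axes as the press. Where the V is clamped along the rail is not measured: the ring's centre, when seated (the seat), lies anywhere from 12 mm before to 12 mm beyond the origin along y, on the middle line (x = 0).
- v_mid (a point): Middle of the V's range (same point as the stop's origin). The V, clamped firm: two steel walls 6 mm thick, 30 mm long, 9 mm high, at 45 degrees to the draw direction, open towards the mouth, joined to the rail by a bar on the +x side. The ring seats when drawn towards -y until it bears on both walls; only feel tells when. All of the V lies within 45 mm of the seated ring's centre.
- ring: Flat steel ring, 56 mm outside, 28 mm hole, 6 mm thick, about 85 g (it varies), lying flat on the bed 45 to 80 mm behind the mouth, up to 30 mm to either side of the middle line. Origin at the centre of its underside, z up.
- rod: Hooked rod standing on the bench on its handle's underside and hook tip, which are level. Wooden handle 100 mm long, 22 wide, 34 high. Origin at the middle of the handle's underside; x along the rod to the hook, y across the handle, z up. Steel rod 8 mm thick, axis 26 mm above the underside, from x = 50 to 270, then straight down to the tip. 250 g, centre of mass about 20 mm ahead of the origin.
- rod_grip (a point): Where to grip the rod: middle of the handle, 22 mm above its underside, across the 22 mm width (rod's y), firmly. In the fingers the rod may tip so that the hook shifts a few mm: find its true height by touch.
- hook_tip (a point): Lowest point of the hook, a round end 8 mm across, at x = 270, y = 0, z = 0 of the rod. It draws the ring reliably only on the bed or within 2 mm of it; a hard pull tends to lift it. It draws with its side against the hole's near edge, so its centre is then 10 mm ahead of the ring's (towards the V stop).
- slug: Bystander: solid steel disc, 27 mm across, 10 mm high, on the bed under the guard. Origin at the centre of its underside.
- nut: Bystander: hexagon nut about 28 mm across, 13 mm high, on the bed under the guard. Origin at the centre of its underside.
- hammer: Bystander: hammer lying on the bench to the right.
- screwdriver: Bystander: screwdriver lying on the bench beyond the rod.
- oil: Bystander: grey bottle, 56 mm across, 150 mm high, at the back.
- mug: Bystander: white mug, 80 mm across, 90 mm high, at the back.
- offcut: Bystander: plywood offcut 120 x 60 x 20 mm on the left near the robot.
Things that resemble listed ones, but are neither listed nor needed, are in the scene too. What is shaped like the ring but blue or turquoise is not meant.

How it is judged:
On the way, in this order (a step that is already met when the one before it is completed fails the run):
1. the hook is down in the ring's hole while the ring is still behind the guard (horizontal distance between hook_tip and ring below 0.0125 m and z of hook_tip in the frame of ring below 0.004 m and y of ring in the frame of press above 0 m), for 0.1 s.
2. the ring is drawn snugly into the V stop: within 4 mm of its seat and pressed there with more than 2 N (horizontal distance between ring and seat below 0.004 m and contact force between ring and stop above 2 N), for 0.2 s.
At the end, for the whole second after the job is handed in: The ring lies flat on the apron, within 4 mm of its seat against both walls of the V stop and at rest; the rod lies on the bench (handle origin below 20 mm, hook tip below 18 mm), at rest and touching neither press, stop nor ring (horizontal distance between ring and seat below 0.004 m and angle between ring's own z axis and vertical below 0.06 rad and z of ring in the frame of stop below 0.003 m and linear speed of each of ring, rod below 0.02 m/s and height (world z) of rod below 0.02 m and height (world z) of hook_tip below 0.018 m and contact force between rod and press below 0.05 N and contact force between rod and ring below 0.05 N and contact force between rod and stop below 0.05 N).
It fails at once if the ring is forced against the V stop with more than 18 N (contact force between ring and stop above 18 N).
It fails at once if the rod bears on the press (bed or guard), the stop or the ring with more than 15 N (contact force between rod and press above 15 N or contact force between rod and ring above 15 N or contact force between rod and stop above 15 N).
It fails at once if the gripper or arm touches the ring (contact force between the arm and ring above 0.5 N).
It fails at once if the gripper or arm bumps the press or the stop (contact force between the arm and press above 5 N or contact force between the arm and stop above 5 N).
It fails at once if a bystander is moved by more than 15 mm (distance of any of slug, nut, hammer, screwdriver, oil, mug, offcut from where it was at the start of the episode above 0.015 m).
It also fails if it takes over 67 s, if anything falls off the work surface, if the arm or the gripper's body presses on something with over 40 N, if the wrist force passes 120 N, or if a joint passes its speed limit or range.

## Robot

A 6-joint arm with a two-finger parallel gripper is mounted at the origin on the work surface. World frame = base frame: x ahead of the robot, y to its left, z up, the work surface at z = 0. Lengths are in m, angles in rad, forces in N, time in s.
With the tool pointing down it reaches from about 0.35 to 0.775 m from the base axis. Payload 5.5 kg.
Tool frame: the origin (TCP) lies on the mounting face of the last link; the fingertips stand 173 mm ahead of it and the grasp point (between the pads) lies 155 mm ahead of it; z points along the fingers, y is the direction in which the jaws open and shut (so a half turn about z gives the same grasp; the last joint's range is limited). The gripper opens to 85 mm and grips with 20 to 120 N. Pads are 22 mm wide; open, the fingers measure 114 mm over their backs; the gripper's body (76 mm by 85 mm) begins 54 mm behind the grasp point. The pads swing forward as they close: fully open they stand 13 mm farther back than shut.
Start: joints at [-1.397, 0.313, 0.046, 1.304, 0, 1.431], TCP at [0.177, -0.547, 0.405] pointing down, gripper open.
Joint ranges: [-2.76, 2.76], [-0.86, 1.69], [-1.03, 1.26], [-2.2, 2.34], [-1.47, 1.5], [-3.14, 3.14]. Speed limits (rad/s): [2.57, 2.57, 3.14, 3.14, 3.14, 3.14].

## Interface

Orientations are given as a unit quaternion [w, x, y, z].
In Python, from workcell import get_state, eyes, env gives the robot as it stands. The module is installed in compiled form; this text tells all that it offers.
- The arm moves only by the tool carry_out, never from a script. Its argument "motion" is a list of rows, each an object of numbers: "jaw": the opening, from -1 (shut) to 1 (fully open); "tx", "ty", "tz": the shift along the tool's x, y, z in cm; "wx", "wy", "wz": the turn, a rotation vector about the tool's x, y, z in degrees. In form: [{"jaw": .., "tx": .., "ty": .., "tz": .., "wx": .., "wy": .., "wz": ..}, ...]. A call has 1 to 20 rows; each row shifts and turns the commanded pose from where the row before left it, along the tool's axes as they then stand; what a row does not reach is not made up. A row lasts 1/8 s, in which the tool goes at most 62.5 mm and 10.7 degrees, less where a joint would pass 70% of its speed; a pose out of reach is approached as far as the arm can. A call with a gripper value outside its range is refused whole. The fingers move at their own pace and stop on an object; "force" is the grip in N (left out, the last holds). Time passes only in rows, so rows that do not move let the fingers close. It gives the time, the measured TCP pose, the force and the opening at its end, in the units of the state.
- get_state(): the state, without advancing time (a new reading comes with each control period).
- eyes.read_camera(name): name is "side" or "top"; returns the picture (400x640x3 uint8, blue, green, red); there is no depth.
- eyes.calibration(name): a dict with "K" (3x3 intrinsics, pixels), "camera_from_world" (4x4, takes a point from world to camera coordinates). Camera axes: x right, y up, looking along -z (the intrinsics and any distortion apply to the point x, -y, -z); pixel columns grow to the right and rows downward; lengths in m; the calibration is good to about 2 mm. A picture is of the moment at which its call begins. calibration takes no time and is no camera call.
- env.hand_in(): hands the job in, once; it reports no verdict.
The state is a dict: "clock": time; "joint_pos": joint angles; "qvel": joint speeds; "tau": joint torques, N m; "tcp_pos": TCP position; "orientation": TCP orientation; "wrist_force": force on the tool from outside, world axes, zero at the start; "ft_torque": the same for the moment, N m; "finger_gap": finger opening in m.
Only numpy, scipy, OpenCV 4.12 (cv2) and the standard library are available. Lean on these libraries where they do the work, as an engineer would, in place of code of your own. Each camera call takes 0.05 s, during which the arm holds its last target.

## Working session

There is one attempt and no reset: what is moved stays moved. The work goes in short steps, Python scripts to look and compute and a tool call to move; the robot and the scene stay as the last step left them, time stands still between calls to the robot, and variables do not carry over. Pictures are saved under pics/ and viewed, and the job is handed in when it is done.

Besides the shell and the picture viewer there is one more tool, called after ">>>" as name(argument=value, ...) on one line, values as JSON. carry_out: Moves the arm, as the interface text tells. Its arguments: {"type":"object","properties":{"motion":{"type":"array"},"force":{"type":"number"}},"required":["motion"]}

```bash
mkdir -p pics; ls
python3 - <<'E'
from workcell import get_state, eyes, env
import cv2
s=get_state();print(s)
for n in("side","top"):
    im=eyes.read_camera(n);cv2.imwrite(f"pics/{n}0.png",im);c=eyes.calibration(n);print(n,c)
E
```

```text
pics
{'clock': 0.0, 'joint_pos': array([-1.39660813e+00,  3.14002166e-01,  4.49583188e-02,  1.30359933e+00,
        1.02351890e-05,  1.43117542e+00]), 'qvel': array([ 0.00089506, -0.00119431, -0.00124601, -0.0002185 , -0.00148332,
        0.00175031]), 'tau': array([-2.81224638e-03, -4.80634654e+01,  2.98529148e+01,  1.94661407e-02,
       -2.17768870e-04, -1.48456053e-05]), 'tcp_pos': array([ 0.1774383 , -0.54672349,  0.40379913]), 'orientation': array([-9.23377175e-04,  9.87715294e-01,  1.56261466e-01, -1.08425586e-05]), 'wrist_force': array([-0.85989273, -0.25773501,  0.26724277]), 'ft_torque': array([0.02368986, 0.02419439, 0.00076405]), 'finger_gap': 0.0857438758436919}
side {'K': array([[497.08153411,   0.        , 326.99135489],
       [  0.        , 497.08153411, 202.49294785],
       [  0.        ,   0.        ,   1.        ]]), 'camera_from_world': array([[-0.9141616 , -0.40499928, -0.01685652,  0.47068628],
       [ 0.23398613, -0.56119574,  0.79392054, -0.17626941],
       [-0.33099706,  0.72182749,  0.60778781, -1.18217321],
       [ 0.        ,  0.        ,  0.        ,  1.        ]])}
top {'K': array([[470.390969  ,   0.        , 325.81329474],
       [  0.        , 470.390969  , 196.46008189],
       [  0.        ,   0.        ,   1.        ]]), 'camera_from_world': array([[ 0.01560347, -0.9997142 , -0.01811193, -0.04102203],
       [ 0.99874456,  0.01472087,  0.04788108, -0.52885302],
       [-0.04760077, -0.01883631,  0.99868882, -1.43588105],
       [ 0.        ,  0.        ,  0.        ,  1.        ]])}
```

View pics/side0.png

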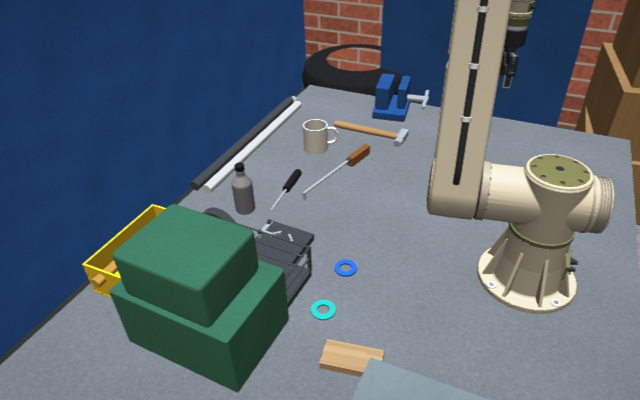

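View pics/top0.png

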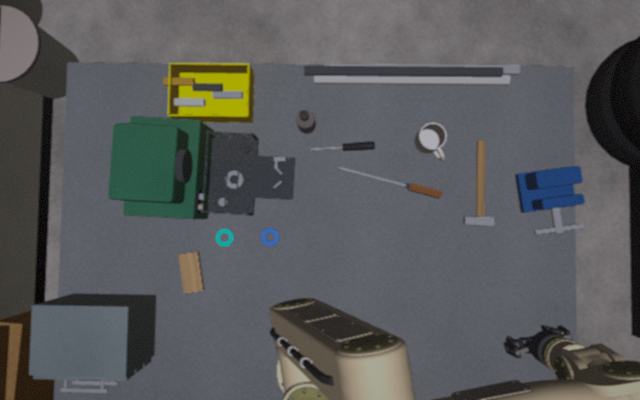

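Top view: press at (110–295, 120–217), mouth facing right (−y world). Rod candidates are the brown-handled one at (340–440, 168–190) and the black-handled one at (310–375, 147). The brown one has the hook and the black one lies "beyond the rod", so it's the screwdriver. I'll enlarge to confirm this and the ring.

Run:
```python
import cv2,numpy as np
t=cv2.imread("pics/top0.png");s=cv2.imread("pics/side0.png")
cv2.imwrite("pics/c1.png",cv2.resize(t[125:225,195:305],None,fx=6,fy=6,interpolation=2)[:600])
cv2.imwrite("pics/c2.png",cv2.resize(t[130:210,300:450],None,fx=5.3,fy=5.3,interpolation=2))
cv2.imwrite("pics/c3.png",cv2.resize(s[135:305,235:385],None,fx=3.5,fy=3.5,interpolation=2))
```

```text
(no output)
```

View pics/c1.png

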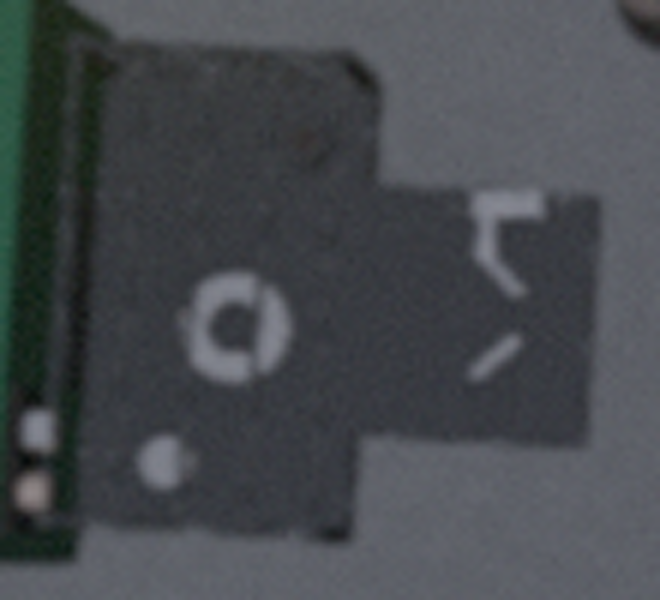

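View pics/c2.png

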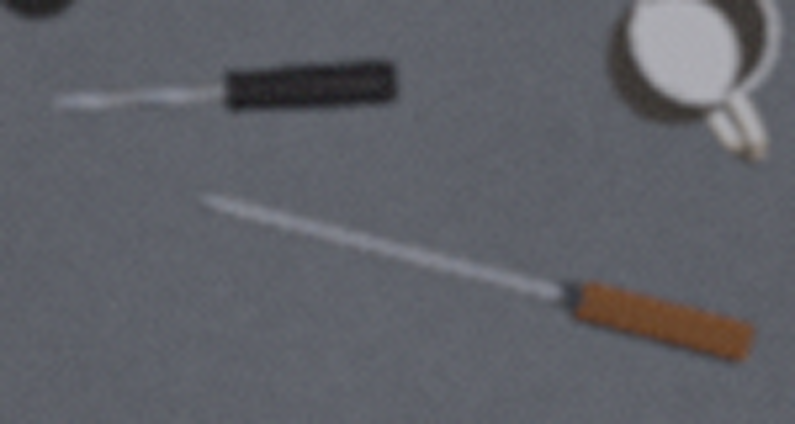

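View pics/c3.png

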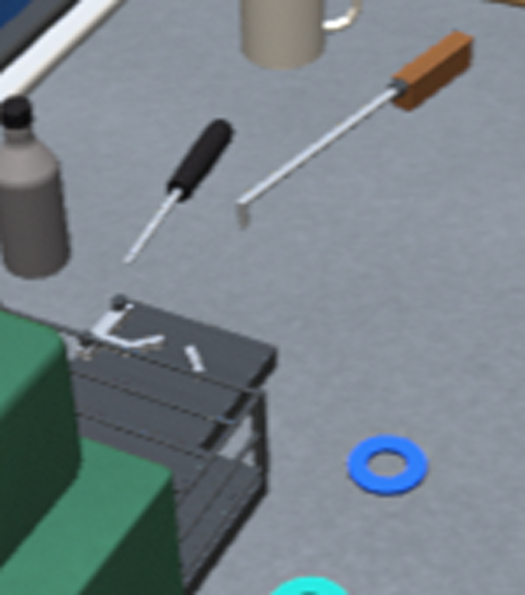

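Crops: the brown-handled tool has a downturned hook at its left end, so it is the rod. The target ring is the steel-grey ring under the guard, at about (234.5,179.5) in the top view. The turquoise (225,237) and blue (270,237) rings on the bench are decoys. The slug is at about (222,202), and the rail is on the upper (+x world) side, so the press axes are close to the world axes.

```bash
cat > h.py <<'E'
import numpy as np,cv2
from workcell import get_state, eyes, env
def ray(cam,uv,z):
    c=eyes.calibration(cam);M=c["camera_from_world"];R=M[:3,:3];t=M[:3,3];K=c["K"]
    uv=np.atleast_2d(uv).astype(float)
    d=np.c_[(uv[:,0]-K[0,2])/K[0,0],-(uv[:,1]-K[1,2])/K[1,1],-np.ones(len(uv))]@R
    o=-R.T@t
    return o+d*((z-o[2])/d[:,2])[:,None]
def proj(cam,P):
    c=eyes.calibration(cam);M=c["camera_from_world"];K=c["K"]
    q=np.atleast_2d(P)@M[:3,:3].T+M[:3,3]
    return np.c_[K[0,0]*q[:,0]/-q[:,2]+K[0,2],K[1,1]*q[:,1]/q[:,2]+K[1,2]]
E
python3 - <<'E'
from h import *
t=cv2.imread("pics/top0.png").astype(int);s=cv2.imread("pics/side0.png").astype(int)
# apron corners
cr=lambda x,y:[195+(x+.5)/6-.5,125+(y+.5)/6-.5]
pts=[cr(600,195),cr(588,443),cr(380,187),cr(363,437)]
print("apron",ray("top",pts,.02).round(4))
g=t.mean(2)
def blob(m,roi):
    x0,x1,y0,y1=roi;mm=np.zeros(m.shape,np.uint8);mm[y0:y1,x0:x1]=m[y0:y1,x0:x1];ys,xs=np.nonzero(mm);return mm,np.c_[xs,ys]
_,p=blob(g>95,(222,248,166,192));(c,r)=cv2.minEnclosingCircle(p.astype(np.float32));print("ring",c,r,len(p),ray("top",[c],.026))
e=cv2.fitEllipse(cv2.convexHull(p.astype(np.int32)));print(e,ray("top",[e[0]],.026))
_,p=blob(g>95,(214,232,196,208));c,r=cv2.minEnclosingCircle(p.astype(np.float32));print("slug",c,r,ray("top",[c],.03))
# handle: orange
for cam,im,roi in(("top",t,(395,450,175,205)),("side",s,(340,375,140,170))):
    m=(im[...,2]-im[...,0]>35);_,p=blob(m,roi);c=p.mean(0);print(cam,"handle",c,len(p),cv2.minAreaRect(p.astype(np.float32)))
    print(ray(cam,[c],.034 if cam=="top" else .02))
    if cam=="top": pc=ray(cam,p,.034)[:,:2];print(cv2.minAreaRect((pc*1000).astype(np.float32)),np.ptp(pc,axis=0))
# rod shaft
m=g>115;_,p=blob(m,(330,409,160,190));
P=ray("top",p,.03)[:,:2];print(len(p),p.min(0),p.max(0));l=cv2.fitLine((P*1000).astype(np.float32),cv2.DIST_HUBER,0,.01,.01).ravel();print("line",l,np.degrees(np.arctan2(l[1],l[0])))
print("end",ray("top",[p[p[:,0].argmin()]],.03))
# side tip
print("side tip",ray("side",[[235+243/3.5,135+225/3.5]],0))
E
```

```text
apron [[0.649  0.0649 0.02  ]
 [0.5215 0.0686 0.02  ]
 [0.6516 0.1782 0.02  ]
 [0.5229 0.184  0.02  ]]
ring (233.67678833007812, 179.18508911132812) 8.973074913024902 173 [[0.57761365 0.25006254 0.026     ]]
((233.9713897705078, 179.23944091796875), (16.675952911376953, 18.10417366027832), 13.111671447753906) [[0.57745933 0.24915191 0.026     ]]
slug (221.5, 201.5) 3.8079864978790283 [[0.50848243 0.28478223 0.03      ]]
top handle [425.20833333 190.14351852] 216 ((425.0896301269531, 190.02415466308594), (32.27384948730469, 6.759311199188232), 15.068489074707031)
[[ 0.55192243 -0.33357606  0.034     ]]
((552.2803955078125, -333.19000244140625), (97.02400970458984, 20.492000579833984), 75.66027069091797) [0.03831579 0.09644904]
side handle [358.57489879 154.06477733] 247 ((358.260009765625, 154.1799774169922), (10.59999942779541, 28.200002670288086), 53.13010025024414)
[[ 0.55112506 -0.332463    0.02      ]]
169 [339 167] [404 185]
line [ 2.4531446e-01  9.6944356e-01  5.9296259e+02 -1.7201212e+02] 75.799576
end [[ 0.61906732 -0.07212728  0.03      ]]
side tip [[ 0.61857744 -0.07273434  0.        ]]
```

The rod origin is (0.552,−0.333) at yaw 75.7°, and the predicted hook tip agrees with the side view to 1 mm. Ring is at about (0.5775,0.2495) world, which is about (−12,+66) mm in the press frame. Both fit the sizes and ranges given. Moving above the handle.

>>> carry_out(motion=[{"wz": -9.6, "jaw": 1}, {"wz": -9.6}, {"wz": -9.6}, {"wz": -9.6}, {"wz": -9.6}, {"wz": -9.6}, {"tx": 2.5, "ty": 2.59, "tz": 1.2}, {"tx": 2.5, "ty": 2.59, "tz": 1.2}, {"tx": 2.5, "ty": 2.59, "tz": 1.2}, {"tx": 2.5, "ty": 2.59, "tz": 1.2}, {"tx": 2.5, "ty": 2.59, "tz": 1.2}, {"tx": 2.5, "ty": 2.59, "tz": 1.2}, {"tx": 2.5, "ty": 2.59, "tz": 1.2}, {"tx": 2.5, "ty": 2.59, "tz": 1.2}, {"tx": 2.5, "ty": 2.59, "tz": 1.2}, {"tx": 2.5, "ty": 2.59, "tz": 1.2}, {"tx": 2.5, "ty": 2.59, "tz": 1.2}, {"tx": 2.5, "ty": 2.59, "tz": 1.2}], force=100)

```text
invalid input at $.motion[0]: expected keys jaw, tx, ty, tz, wx, wy, wz
```

```bash
cat >> h.py <<'E'
from scipy.spatial.transform import Rotation as Ro
def rel(target,yaw,pos=None):
    s=get_state();q=s["orientation"];R=Ro.from_quat([*q[1:],q[0]])
    T=Ro.from_euler('z',yaw,degrees=True)*Ro.from_euler('x',180,degrees=True)
    d=np.array(target)-s["tcp_pos"]
    return dict(shift_now_cm=(R.inv().apply(d)*100).round(2),turn=(R.inv()*T).as_rotvec(degrees=True).round(2),shift_after_turn_cm=(T.inv().apply(d)*100).round(2))
E
python3 - <<'E'
from h import *
s=get_state();print(s["clock"],s["tcp_pos"],s["orientation"],s["wrist_force"],s["finger_gap"])
print(rel([.552,-.333,.177],75.7))
cv2.imwrite("pics/top1.png",eyes.read_camera("top"))
E
```

```text
0.1 [ 0.17745418 -0.54678072  0.40387852] [-8.07939208e-04  9.87720516e-01  1.56229094e-01 -9.31617750e-07] [ 0.37214897 -0.76743882 -0.09043151] 0.0854917616224362
{'shift_now_cm': array([42.22, -8.74, 22.71]), 'turn': array([ -0.08,  -0.06, -57.72]), 'shift_after_turn_cm': array([29.97, 31.01, 22.69])}
```

Every row needs all seven keys.

>>> carry_out(motion=[{"jaw": 1, "tx": 0, "ty": 0, "tz": 0, "wx": 0, "wy": 0, "wz": -9.6}, {"jaw": 1, "tx": 0, "ty": 0, "tz": 0, "wx": 0, "wy": 0, "wz": -9.6}, {"jaw": 1, "tx": 0, "ty": 0, "tz": 0, "wx": 0, "wy": 0, "wz": -9.6}, {"jaw": 1, "tx": 0, "ty": 0, "tz": 0, "wx": 0, "wy": 0, "wz": -9.6}, {"jaw": 1, "tx": 0, "ty": 0, "tz": 0, "wx": 0, "wy": 0, "wz": -9.6}, {"jaw": 1, "tx": 0, "ty": 0, "tz": 0, "wx": 0, "wy": 0, "wz": -9.6}, {"jaw": 1, "tx": 3, "ty": 3.1, "tz": 1.5, "wx": 0, "wy": 0, "wz": 0}, {"jaw": 1, "tx": 3, "ty": 3.1, "tz": 1.5, "wx": 0, "wy": 0, "wz": 0}, {"jaw": 1, "tx": 3, "ty": 3.1, "tz": 1.5, "wx": 0, "wy": 0, "wz": 0}, {"jaw": 1, "tx": 3, "ty": 3.1, "tz": 1.5, "wx": 0, "wy": 0, "wz": 0}, {"jaw": 1, "tx": 3, "ty": 3.1, "tz": 1.5, "wx": 0, "wy": 0, "wz": 0}, {"jaw": 1, "tx": 3, "ty": 3.1, "tz": 1.5, "wx": 0, "wy": 0, "wz": 0}, {"jaw": 1, "tx": 3, "ty": 3.1, "tz": 1.5, "wx": 0, "wy": 0, "wz": 0}, {"jaw": 1, "tx": 3, "ty": 3.1, "tz": 1.5, "wx": 0, "wy": 0, "wz": 0}, {"jaw": 1, "tx": 3, "ty": 3.1, "tz": 1.5, "wx": 0, "wy": 0, "wz": 0}, {"jaw": 1, "tx": 3, "ty": 3.1, "tz": 1.5, "wx": 0, "wy": 0, "wz": 0}], force=100)

```text
clock: 2.15
tcp_pos: [0.5535, -0.3327, 0.2539]
orientation: [-0.0, 0.79, 0.613, -0.0]
wrist_force: [0.3, -0.4, 0.7]
finger_gap: 0.0854
```

Run:
```python
from h import *
s=get_state();print(s["clock"],s["tcp_pos"],s["orientation"],s["wrist_force"],s["finger_gap"])
print(rel([.552,-.333,.177],75.7))
cv2.imwrite("pics/top1.png",eyes.read_camera("top"))
```

```text
2.15 [ 0.55348819 -0.33274286  0.25385721] [-2.16073112e-04  7.90286054e-01  6.12738028e-01 -1.25224971e-04] [ 0.30397393 -0.42488043  0.72467999] 0.08539662281006088
{'shift_now_cm': array([-0.06, -0.13,  7.69]), 'turn': array([-0.03, -0.  , -0.12]), 'shift_after_turn_cm': array([-0.06, -0.14,  7.69])}
```

>>> carry_out(motion=[{"jaw": 1, "tx": -0.06, "ty": -0.13, "tz": 1.2, "wx": 0, "wy": 0, "wz": -0.1}, {"jaw": 1, "tx": 0, "ty": 0, "tz": 1.6, "wx": 0, "wy": 0, "wz": 0}, {"jaw": 1, "tx": 0, "ty": 0, "tz": 1.6, "wx": 0, "wy": 0, "wz": 0}, {"jaw": 1, "tx": 0, "ty": 0, "tz": 1.6, "wx": 0, "wy": 0, "wz": 0}, {"jaw": 1, "tx": 0, "ty": 0, "tz": 1.2, "wx": 0, "wy": 0, "wz": 0}, {"jaw": 1, "tx": 0, "ty": 0, "tz": 0.4, "wx": 0, "wy": 0, "wz": 0}, {"jaw": 1, "tx": 0, "ty": 0, "tz": 0, "wx": 0, "wy": 0, "wz": 0}, {"jaw": -0.6, "tx": 0, "ty": 0, "tz": 0, "wx": 0, "wy": 0, "wz": 0}, {"jaw": -0.8, "tx": 0, "ty": 0, "tz": 0, "wx": 0, "wy": 0, "wz": 0}, {"jaw": -1, "tx": 0, "ty": 0, "tz": 0, "wx": 0, "wy": 0, "wz": 0}, {"jaw": -1, "tx": 0, "ty": 0, "tz": 0, "wx": 0, "wy": 0, "wz": 0}, {"jaw": -1, "tx": 0, "ty": 0, "tz": 0, "wx": 0, "wy": 0, "wz": 0}, {"jaw": -1, "tx": 0, "ty": 0, "tz": 0, "wx": 0, "wy": 0, "wz": 0}], force=100)

```text
clock: 3.82
tcp_pos: [0.5513, -0.3341, 0.1794]
orientation: [0.001, 0.79, 0.613, 0.0]
wrist_force: [0.4, 0.5, 5.2]
finger_gap: 0.0206
```

>>> carry_out(motion=[{"jaw": -1, "tx": 0, "ty": 0, "tz": 0, "wx": 0, "wy": 0, "wz": 0}, {"jaw": -1, "tx": 0, "ty": 0, "tz": -0.3, "wx": 0, "wy": 0, "wz": 0}, {"jaw": -1, "tx": 0, "ty": 0, "tz": -0.7, "wx": 0, "wy": 0, "wz": 0}, {"jaw": -1, "tx": 0, "ty": 0, "tz": -1, "wx": 0, "wy": 0, "wz": 0}, {"jaw": -1, "tx": 0, "ty": 0, "tz": -1, "wx": 0, "wy": 0, "wz": 0}, {"jaw": -1, "tx": 0, "ty": 0, "tz": -1, "wx": 0, "wy": 0, "wz": 0}, {"jaw": -1, "tx": 0, "ty": 0, "tz": -1, "wx": 0, "wy": 0, "wz": 0}, {"jaw": -1, "tx": 0, "ty": 0, "tz": 0, "wx": 0, "wy": 0, "wz": 0}, {"jaw": -1, "tx": 0, "ty": 0, "tz": 0, "wx": 0, "wy": 0, "wz": 0}], force=100)

```text
clock: 4.95
tcp_pos: [0.5509, -0.3338, 0.2286]
orientation: [-0.0, 0.79, 0.613, -0.0]
wrist_force: [0.3, -0.5, -2.1]
finger_gap: 0.0204
```

Run:
```python
from h import *
t=eyes.read_camera("top");s=eyes.read_camera("side")
st=get_state();print(st["clock"],st["tcp_pos"],st["wrist_force"],st["ft_torque"],st["finger_gap"])
cv2.imwrite("pics/c4.png",np.hstack([cv2.resize(t[125:225,280:480],None,fx=2,fy=2),cv2.resize(s[100:300,235:435],None,fx=2,fy=2)[:200]]) )
cv2.imwrite("pics/s2.png",cv2.resize(s[50:250,230:430],None,fx=3,fy=3)); cv2.imwrite("pics/t2.png",t);cv2.imwrite("pics/sraw2.png",s)
```

```text
5.05 [ 0.55081535 -0.33370216  0.22814788] [-0.80850551  0.4154737  -2.25800518] [-0.05709796  0.02798673  0.03638498] 0.020386739168069653
```

View pics/s2.png

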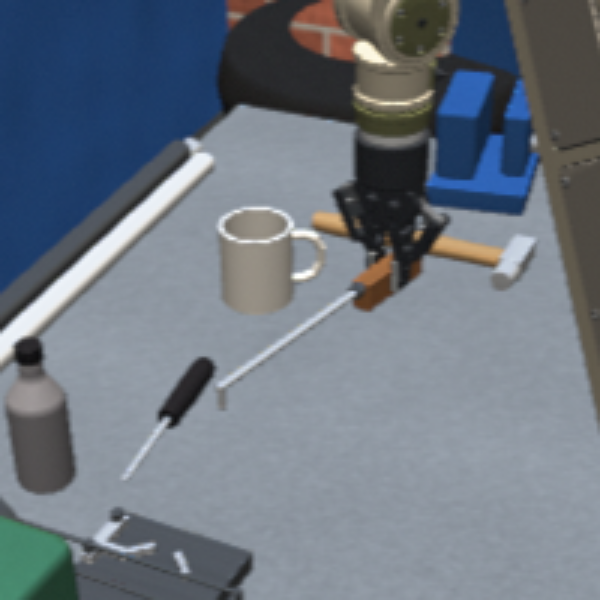

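View pics/t2.png

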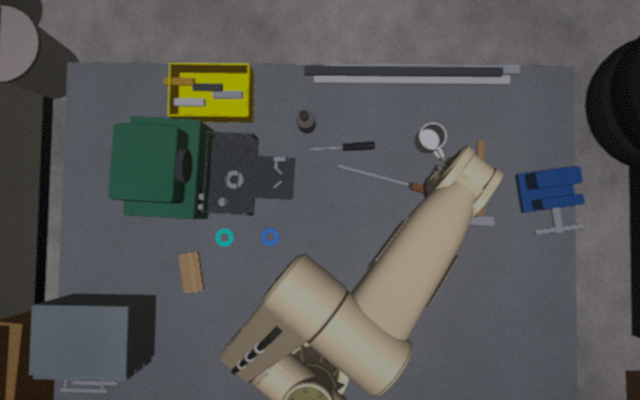

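Rod held cleanly, weight about 2.3 N. The side-view tip is at about (304,186). I'll check the tip against prediction and refine the press frame and V.

Run:
```python
from h import *
a=np.radians(75.7);st=get_state()
# tip offset predicted from tcp: at grip tcp (.5513,-.3341,.1794), tip initial (.6187,-.0717,0)
off=np.array([.6187,-.0717,0])-np.array([.5513,-.3341,.1794]);tip=st["tcp_pos"]+off
print("pred tip",tip,proj("side",tip),proj("side",tip+[0,0,.03]),proj("top",tip+[0,0,.03]))
s=cv2.imread("pics/sraw2.png");print(cv2.imwrite("pics/tip.png",cv2.resize(s[160:200,285:335],None,fx=12,fy=12,interpolation=0)))
t=cv2.imread("pics/t2.png");g=t.mean(2)
cv2.imwrite("pics/apron.png",cv2.resize(t[145:210,240:305],None,fx=9,fy=9,interpolation=0))
cr=lambda x,y:[195+(x+.5)/6-.5,125+(y+.5)/6-.5]
print(ray("top",[cr(485,258),cr(520,292),cr(475,378),cr(518,338),cr(475,205),cr(542,205)],.029).round(4))
```

```text
pred tip [ 0.61821535 -0.07130216  0.04874788] [[303.55767633 185.87199076]] [[303.06957948 177.13903572]] [[338.87924827 165.45640906]]
True
[[0.6147 0.1222 0.029 ]
 [0.5976 0.104  0.029 ]
 [0.5534 0.126  0.029 ]
 [0.5741 0.1045 0.029 ]
 [0.6418 0.1279 0.029 ]
 [0.6423 0.0936 0.029 ]]
```

View pics/tip.png

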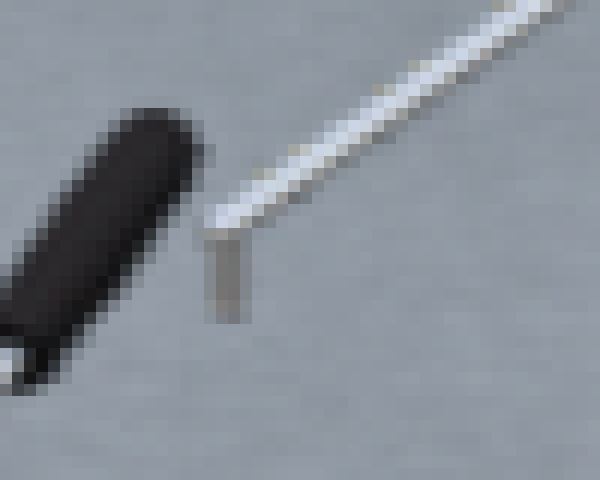

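View pics/apron.png

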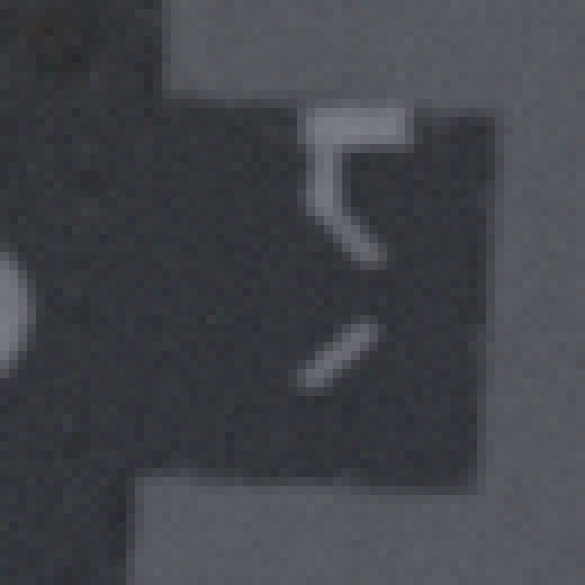

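Tip seen at (304.2,186.8) against (303.6,185.9) predicted, so it sags at most 2–3 mm. The V walls put the seat at about (0.585,0.135) world, so I expect the hook to be at y≈0.125 when seated. Press yaw is about −1.5°. Now I'll turn the rod square to the mouth and stop in front of it.

Run:
```python
from h import *
print(rel([.5646,-.245,.220],88.5)); print(rel([.5704,-.0214,.220],88.5))
```

```text
{'shift_now_cm': array([ 8.94, -0.86,  0.82]), 'turn': array([ -0.05,  -0.02, -12.82]), 'shift_after_turn_cm': array([8.9 , 1.15, 0.81])}
{'shift_now_cm': array([30.74, -5.83,  0.83]), 'turn': array([ -0.05,  -0.02, -12.82]), 'shift_after_turn_cm': array([31.27,  1.14,  0.81])}
```

>>> carry_out(motion=[{"jaw": -1, "tx": 0, "ty": 0, "tz": 0, "wx": 0, "wy": 0, "wz": -4.3}, {"jaw": -1, "tx": 0, "ty": 0, "tz": 0, "wx": 0, "wy": 0, "wz": -4.3}, {"jaw": -1, "tx": 0, "ty": 0, "tz": 0, "wx": 0, "wy": 0, "wz": -4.2}, {"jaw": -1, "tx": 1.8, "ty": 0.25, "tz": 0.16, "wx": 0, "wy": 0, "wz": 0}, {"jaw": -1, "tx": 1.8, "ty": 0.25, "tz": 0.16, "wx": 0, "wy": 0, "wz": 0}, {"jaw": -1, "tx": 1.8, "ty": 0.25, "tz": 0.16, "wx": 0, "wy": 0, "wz": 0}, {"jaw": -1, "tx": 1.8, "ty": 0.2, "tz": 0.16, "wx": 0, "wy": 0, "wz": 0}, {"jaw": -1, "tx": 1.7, "ty": 0.2, "tz": 0.16, "wx": 0, "wy": 0, "wz": 0}, {"jaw": -1, "tx": 0, "ty": 0, "tz": 0, "wx": 0, "wy": 0, "wz": 0}, {"jaw": -1, "tx": 0, "ty": 0, "tz": 0, "wx": 0, "wy": 0, "wz": 0}], force=100)

```text
clock: 6.3
tcp_pos: [0.5651, -0.2453, 0.2209]
orientation: [0.0, 0.716, 0.698, -0.0]
wrist_force: [-0.0, -1.0, -2.5]
finger_gap: 0.0205
```

Run:
```python
from h import *
t=eyes.read_camera("top");s=eyes.read_camera("side")
st=get_state();print(st["clock"],st["tcp_pos"],st["wrist_force"])
print(rel([.5704,-.0214,.220],88.5))
u=np.array([np.cos(np.radians(88.5)),np.sin(np.radians(88.5)),0]);tip=st["tcp_pos"]+.271*u-[0,0,.1794]
print(tip,proj("top",tip+[0,0,.03]),proj("side",tip))
cv2.imwrite("pics/c5.png",np.vstack([cv2.resize(t[140:215,200:400],None,fx=3,fy=3),cv2.resize(s[170:270,220:420],None,fx=3,fy=3)]))
```

```text
6.4 [ 0.56495673 -0.24587941  0.22086233] [ 0.34439749 -0.01437796 -2.76058202]
{'shift_now_cm': array([22.45, -0.07,  0.07]), 'turn': array([ 0.03,  0.04, -0.07]), 'shift_after_turn_cm': array([22.45, -0.04,  0.09])}
[0.57205068 0.02502772 0.04146233] [[306.07783409 180.82684871]] [[303.37866183 211.30440483]]
```

View pics/c5.png

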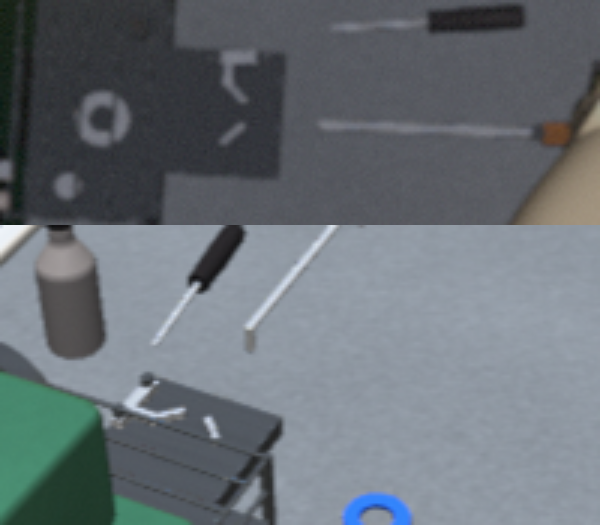

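Tip matches prediction (top (306.7,181.3) vs (306.1,180.8); side ~3 mm low). Moving in above the ring hole, tip ~18 mm over the bed.

>>> carry_out(motion=[{"jaw": -1, "tx": 1.0, "ty": 0, "tz": 0, "wx": 0, "wy": 0, "wz": 0}, {"jaw": -1, "tx": 1.8, "ty": 0, "tz": 0, "wx": 0, "wy": 0, "wz": 0}, {"jaw": -1, "tx": 1.8, "ty": 0, "tz": 0, "wx": 0, "wy": 0, "wz": 0}, {"jaw": -1, "tx": 1.8, "ty": 0, "tz": 0, "wx": 0, "wy": 0, "wz": 0}, {"jaw": -1, "tx": 1.8, "ty": 0, "tz": 0, "wx": 0, "wy": 0, "wz": 0}, {"jaw": -1, "tx": 1.8, "ty": 0, "tz": 0, "wx": 0, "wy": 0, "wz": 0}, {"jaw": -1, "tx": 1.8, "ty": 0, "tz": 0, "wx": 0, "wy": 0, "wz": 0}, {"jaw": -1, "tx": 1.8, "ty": 0, "tz": 0, "wx": 0, "wy": 0, "wz": 0}, {"jaw": -1, "tx": 1.8, "ty": 0, "tz": 0, "wx": 0, "wy": 0, "wz": 0}, {"jaw": -1, "tx": 1.8, "ty": 0, "tz": 0, "wx": 0, "wy": 0, "wz": 0}, {"jaw": -1, "tx": 1.8, "ty": 0, "tz": 0, "wx": 0, "wy": 0, "wz": 0}, {"jaw": -1, "tx": 1.8, "ty": 0, "tz": 0, "wx": 0, "wy": 0, "wz": 0}, {"jaw": -1, "tx": 1.6, "ty": 0, "tz": 0, "wx": 0, "wy": 0, "wz": 0}, {"jaw": -1, "tx": 0, "ty": 0, "tz": 0, "wx": 0, "wy": 0, "wz": 0}, {"jaw": -1, "tx": 0, "ty": 0, "tz": 0, "wx": 0, "wy": 0, "wz": 0}], force=100)

```text
clock: 8.28
tcp_pos: [0.5709, -0.0214, 0.2207]
orientation: [0.0, 0.716, 0.698, -0.0]
wrist_force: [-0.4, -0.5, -2.6]
finger_gap: 0.0204
```

Run:
```python
from h import *
t=eyes.read_camera("top")
st=get_state();print(st["clock"],st["tcp_pos"],st["wrist_force"])
print(rel([.5704,-.0214,.220],88.5))
u=np.array([np.cos(np.radians(88.5)),np.sin(np.radians(88.5)),0]);tip=st["tcp_pos"]+.271*u-[0,0,.1824]
print(tip,proj("top",tip+[0,0,.03]),proj("top",[.5775,.2495,.026]))
cv2.imwrite("pics/c6.png",cv2.resize(t[150:210,205:305],None,fx=8,fy=8,interpolation=2))
```

```text
8.325 [ 0.57091868 -0.02168105  0.22068813] [ 0.5232684  -0.50378554 -2.6442158 ]
{'shift_now_cm': array([ 0.03, -0.05,  0.07]), 'turn': array([ 0.01,  0.03, -0.05]), 'shift_after_turn_cm': array([ 0.03, -0.05,  0.07])}
[0.57801263 0.24922609 0.03828813] [[230.92308968 177.8538347 ]] [[233.85862779 179.22462188]]
```

View pics/c6.png

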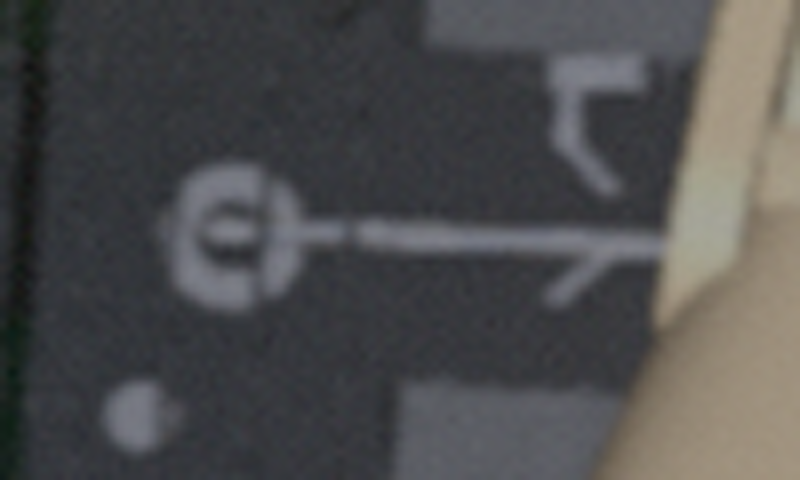

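Rod end at crop (208,225), as predicted after parallax; it's centred over the hole at (232,235). Lowering: first 13 mm, then small steps by feel.

>>> carry_out(motion=[{"jaw": -1, "tx": 0, "ty": 0, "tz": 0.4, "wx": 0, "wy": 0, "wz": 0}, {"jaw": -1, "tx": 0, "ty": 0, "tz": 0.4, "wx": 0, "wy": 0, "wz": 0}, {"jaw": -1, "tx": 0, "ty": 0, "tz": 0.3, "wx": 0, "wy": 0, "wz": 0}, {"jaw": -1, "tx": 0, "ty": 0, "tz": 0.2, "wx": 0, "wy": 0, "wz": 0}, {"jaw": -1, "tx": 0, "ty": 0, "tz": 0, "wx": 0, "wy": 0, "wz": 0}, {"jaw": -1, "tx": 0, "ty": 0, "tz": 0, "wx": 0, "wy": 0, "wz": 0}], force=100)

```text
clock: 9.07
tcp_pos: [0.5709, -0.0213, 0.2078]
orientation: [0.0, 0.716, 0.698, 0.0]
wrist_force: [0.7, 0.6, -1.9]
finger_gap: 0.0205
```

```bash
cat > st.py <<'E'
from h import *
st=get_state();print(st["clock"],st["tcp_pos"].round(5),st["wrist_force"].round(2),st["ft_torque"].round(3))
E
python3 st.py
```

```text
9.075 [ 0.57088 -0.02128  0.20775] [ 0.7   0.56 -1.93] [-0.066 -0.026 -0.003]
```

>>> carry_out(motion=[{"jaw": -1, "tx": 0, "ty": 0, "tz": 0.1, "wx": 0, "wy": 0, "wz": 0}, {"jaw": -1, "tx": 0, "ty": 0, "tz": 0.1, "wx": 0, "wy": 0, "wz": 0}, {"jaw": -1, "tx": 0, "ty": 0, "tz": 0, "wx": 0, "wy": 0, "wz": 0}])

```text
clock: 9.45
tcp_pos: [0.5708, -0.0213, 0.2056]
orientation: [-0.0, 0.716, 0.698, -0.0]
wrist_force: [-0.4, 0.4, -2.9]
finger_gap: 0.0205
```

```bash
python3 st.py
```

```text
9.45 [ 0.57076 -0.02126  0.20557] [-0.43  0.39 -2.95] [-0.084  0.039  0.051]
```

>>> carry_out(motion=[{"jaw": -1, "tx": 0, "ty": 0, "tz": 0.1, "wx": 0, "wy": 0, "wz": 0}, {"jaw": -1, "tx": 0, "ty": 0, "tz": 0, "wx": 0, "wy": 0, "wz": 0}])

```text
clock: 9.7
tcp_pos: [0.5708, -0.0213, 0.2046]
orientation: [-0.0, 0.716, 0.698, -0.0]
wrist_force: [0.5, 0.7, -2.6]
finger_gap: 0.0203
```

```bash
python3 st.py
```

```text
9.7 [ 0.57079 -0.02129  0.2046 ] [ 0.49  0.72 -2.56] [-0.058 -0.012  0.013]
```

>>> carry_out(motion=[{"jaw": -1, "tx": 0, "ty": 0, "tz": 0.1, "wx": 0, "wy": 0, "wz": 0}, {"jaw": -1, "tx": 0, "ty": 0, "tz": 0, "wx": 0, "wy": 0, "wz": 0}])

```text
clock: 9.95
tcp_pos: [0.5708, -0.0213, 0.2036]
orientation: [-0.0, 0.716, 0.698, -0.0]
wrist_force: [-0.0, -0.3, -2.4]
finger_gap: 0.0206
```

```bash
python3 st.py
```

```text
9.95 [ 0.57077 -0.02129  0.20359] [-0.04 -0.27 -2.4 ] [-0.061 -0.013 -0.006]
```

>>> carry_out(motion=[{"jaw": -1, "tx": 0, "ty": 0, "tz": 0.1, "wx": 0, "wy": 0, "wz": 0}, {"jaw": -1, "tx": 0, "ty": 0, "tz": 0, "wx": 0, "wy": 0, "wz": 0}])

```text
clock: 10.2
tcp_pos: [0.5708, -0.0213, 0.2026]
orientation: [-0.0, 0.716, 0.698, -0.0]
wrist_force: [-0.2, -0.6, -3.3]
finger_gap: 0.0208
```

```bash
python3 st.py
```

```text
10.2 [ 0.57079 -0.02128  0.20259] [-0.17 -0.57 -3.28] [-0.086  0.014  0.016]
```

>>> carry_out(motion=[{"jaw": -1, "tx": 0, "ty": 0, "tz": 0.1, "wx": 0, "wy": 0, "wz": 0}, {"jaw": -1, "tx": 0, "ty": 0, "tz": 0, "wx": 0, "wy": 0, "wz": 0}])

```text
clock: 10.45
tcp_pos: [0.5708, -0.0213, 0.2016]
orientation: [-0.0, 0.716, 0.698, -0.0]
wrist_force: [0.4, 0.4, -2.1]
finger_gap: 0.0203
```

```bash
python3 st.py
```

```text
10.45 [ 0.57079 -0.02128  0.20157] [ 0.42  0.36 -2.08] [-0.062  0.021 -0.009]
```

>>> carry_out(motion=[{"jaw": -1, "tx": 0, "ty": 0, "tz": 0.1, "wx": 0, "wy": 0, "wz": 0}, {"jaw": -1, "tx": 0, "ty": 0, "tz": 0, "wx": 0, "wy": 0, "wz": 0}])

```text
clock: 10.7
tcp_pos: [0.5708, -0.0213, 0.2006]
orientation: [-0.0, 0.716, 0.698, -0.0]
wrist_force: [0.5, -0.5, -2.3]
finger_gap: 0.0204
```

```bash
python3 st.py
```

```text
10.7 [ 0.57076 -0.0213   0.20057] [ 0.46 -0.49 -2.27] [-0.088 -0.02   0.051]
```

>>> carry_out(motion=[{"jaw": -1, "tx": 0, "ty": 0, "tz": 0.1, "wx": 0, "wy": 0, "wz": 0}, {"jaw": -1, "tx": 0, "ty": 0, "tz": 0, "wx": 0, "wy": 0, "wz": 0}])

```text
clock: 10.95
tcp_pos: [0.5708, -0.0213, 0.1996]
orientation: [-0.0, 0.716, 0.698, -0.0]
wrist_force: [-0.8, -0.3, -2.6]
finger_gap: 0.0203
```

```bash
python3 st.py
```

```text
10.95 [ 0.57076 -0.02129  0.19958] [-0.79 -0.28 -2.61] [-0.024 -0.001 -0.011]
```

>>> carry_out(motion=[{"jaw": -1, "tx": 0, "ty": 0, "tz": 0.05, "wx": 0, "wy": 0, "wz": 0}, {"jaw": -1, "tx": 0, "ty": 0, "tz": 0, "wx": 0, "wy": 0, "wz": 0}])

```text
clock: 11.2
tcp_pos: [0.5708, -0.0213, 0.1992]
orientation: [0.0, 0.716, 0.698, -0.0]
wrist_force: [-0.7, -0.5, -2.4]
finger_gap: 0.0206
```

```bash
python3 st.py
```

```text
11.2 [ 0.57083 -0.0213   0.19917] [-0.65 -0.48 -2.42] [-0.029  0.016 -0.   ]
```

>>> carry_out(motion=[{"jaw": -1, "tx": 0, "ty": 0, "tz": 0.05, "wx": 0, "wy": 0, "wz": 0}, {"jaw": -1, "tx": 0, "ty": 0, "tz": 0, "wx": 0, "wy": 0, "wz": 0}])

```text
clock: 11.45
tcp_pos: [0.5708, -0.0213, 0.1987]
orientation: [0.0, 0.716, 0.698, 0.0]
wrist_force: [0.4, 0.3, -2.3]
finger_gap: 0.0208
```

```bash
python3 st.py
```

```text
11.45 [ 0.57083 -0.0213   0.1987 ] [ 0.43  0.33 -2.29] [0.07  0.069 0.06 ]
```

>>> carry_out(motion=[{"jaw": -1, "tx": 0, "ty": 0, "tz": 0.05, "wx": 0, "wy": 0, "wz": 0}, {"jaw": -1, "tx": 0, "ty": 0, "tz": 0, "wx": 0, "wy": 0, "wz": 0}])

```text
clock: 11.7
tcp_pos: [0.5708, -0.0213, 0.1982]
orientation: [0.0, 0.716, 0.698, -0.0]
wrist_force: [-0.7, -0.1, -1.1]
finger_gap: 0.0204
```

```bash
python3 st.py
python3 - <<'E'
from h import *
for q in ((.578,.239),(.585,.135)): print(q)
# tool displacement for hook path: draw from hook y .2392 to .125, x .578 -> .585
s=get_state();R=Ro.from_quat([*s["orientation"][1:],s["orientation"][0]]);print(R.inv().apply([.007,-.115,0])*100, R.as_matrix().round(4))
E
```

```text
11.7 [ 0.57083 -0.02132  0.19819] [-0.72 -0.1  -1.1 ] [0.099 0.01  0.014]
(0.578, 0.239)
(0.585, 0.135)
[-1.14772927e+01  1.00585897e+00  5.34344292e-04] [[ 0.0266  0.9996  0.    ]
 [ 0.9996 -0.0266 -0.    ]
 [-0.      0.     -1.    ]]
```

Bed felt at TCP z≈0.199 (moment rose by ~0.16 Nm, ≈0.6 N at the tip), about 6 mm lower than the ring's top would be, so the hook is in the hole. Drawing slowly.

>>> carry_out(motion=[{"jaw": -1, "tx": -0.4, "ty": 0, "tz": 0, "wx": 0, "wy": 0, "wz": 0}, {"jaw": -1, "tx": -0.4, "ty": 0, "tz": 0, "wx": 0, "wy": 0, "wz": 0}, {"jaw": -1, "tx": -0.4, "ty": 0.02, "tz": 0, "wx": 0, "wy": 0, "wz": 0}, {"jaw": -1, "tx": -0.6, "ty": 0.06, "tz": 0, "wx": 0, "wy": 0, "wz": 0}, {"jaw": -1, "tx": -0.6, "ty": 0.06, "tz": 0, "wx": 0, "wy": 0, "wz": 0}, {"jaw": -1, "tx": -0.6, "ty": 0.06, "tz": 0, "wx": 0, "wy": 0, "wz": 0}, {"jaw": -1, "tx": -0.6, "ty": 0.06, "tz": 0, "wx": 0, "wy": 0, "wz": 0}, {"jaw": -1, "tx": -0.4, "ty": 0.04, "tz": 0, "wx": 0, "wy": 0, "wz": 0}, {"jaw": -1, "tx": 0, "ty": 0, "tz": 0, "wx": 0, "wy": 0, "wz": 0}])

```text
clock: 12.82
tcp_pos: [0.5728, -0.062, 0.1982]
orientation: [0.0, 0.717, 0.697, -0.0]
wrist_force: [0.2, -1.0, -0.3]
finger_gap: 0.0203
```

```bash
python3 st.py
python3 - <<'E'
from h import *
t=eyes.read_camera("top")
cv2.imwrite("pics/c7.png",cv2.resize(t[150:210,205:305],None,fx=8,fy=8,interpolation=2))
E
```

```text
12.825 [ 0.57284 -0.06201  0.19823] [ 0.23 -1.01 -0.34] [0.03  0.042 0.031]
```

View pics/c7.png

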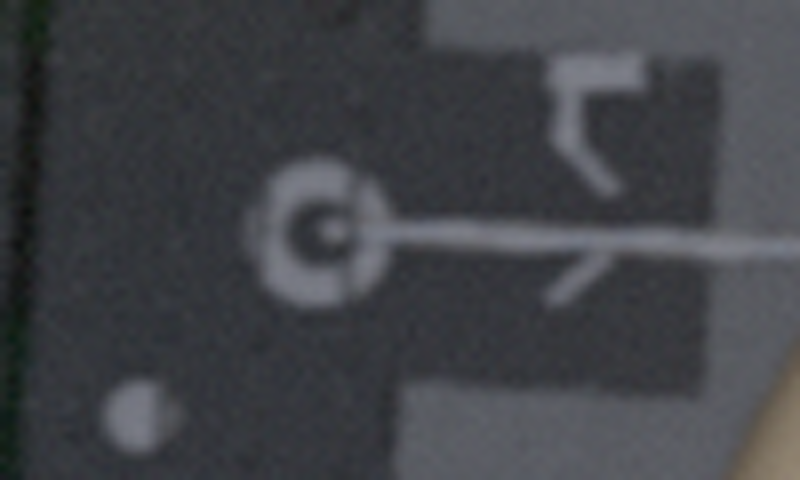

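The ring moved with the hook from crop (235,238) to (320,232), about 31 mm as planned. The V midline is at row ~220. Drawing on 65 mm, shifting slightly to +x.

>>> carry_out(motion=[{"jaw": -1, "tx": -0.5, "ty": 0.04, "tz": 0, "wx": 0, "wy": 0, "wz": 0}, {"jaw": -1, "tx": -0.7, "ty": 0.06, "tz": 0, "wx": 0, "wy": 0, "wz": 0}, {"jaw": -1, "tx": -0.7, "ty": 0.06, "tz": 0, "wx": 0, "wy": 0, "wz": 0}, {"jaw": -1, "tx": -0.7, "ty": 0.06, "tz": 0, "wx": 0, "wy": 0, "wz": 0}, {"jaw": -1, "tx": -0.7, "ty": 0.06, "tz": 0, "wx": 0, "wy": 0, "wz": 0}, {"jaw": -1, "tx": -0.7, "ty": 0.06, "tz": 0, "wx": 0, "wy": 0, "wz": 0}, {"jaw": -1, "tx": -0.7, "ty": 0.06, "tz": 0, "wx": 0, "wy": 0, "wz": 0}, {"jaw": -1, "tx": -0.7, "ty": 0.06, "tz": 0, "wx": 0, "wy": 0, "wz": 0}, {"jaw": -1, "tx": -0.6, "ty": 0.04, "tz": 0, "wx": 0, "wy": 0, "wz": 0}, {"jaw": -1, "tx": -0.4, "ty": 0.02, "tz": 0, "wx": 0, "wy": 0, "wz": 0}, {"jaw": -1, "tx": 0, "ty": 0, "tz": 0, "wx": 0, "wy": 0, "wz": 0}])

```text
clock: 14.25
tcp_pos: [0.5763, -0.1261, 0.1983]
orientation: [0.0, 0.717, 0.697, -0.0]
wrist_force: [0.2, -0.2, -1.0]
finger_gap: 0.0205
```

```bash
python3 st.py
python3 - <<'E'
from h import *
t=eyes.read_camera("top")
cv2.imwrite("pics/c8.png",cv2.resize(t[150:210,225:325],None,fx=8,fy=8,interpolation=2))
E
```

```text
14.25 [ 0.57632 -0.12609  0.19827] [ 0.19 -0.22 -1.02] [0.107 0.023 0.026]
```

View pics/c8.png

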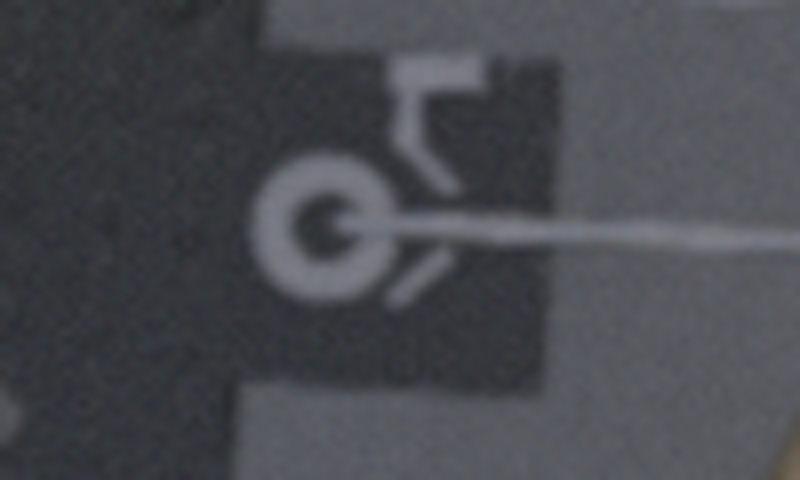

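Ring at crop (324,226); about 14 mm of draw is left and ~3 mm of +x shift is needed to meet both walls together. Next 8 mm with the shift, then small steps feeling fy.

>>> carry_out(motion=[{"jaw": -1, "tx": -0.2, "ty": 0.08, "tz": 0, "wx": 0, "wy": 0, "wz": 0}, {"jaw": -1, "tx": -0.2, "ty": 0.08, "tz": 0, "wx": 0, "wy": 0, "wz": 0}, {"jaw": -1, "tx": -0.2, "ty": 0.08, "tz": 0, "wx": 0, "wy": 0, "wz": 0}, {"jaw": -1, "tx": -0.2, "ty": 0.06, "tz": 0, "wx": 0, "wy": 0, "wz": 0}, {"jaw": -1, "tx": 0, "ty": 0, "tz": 0, "wx": 0, "wy": 0, "wz": 0}])

```text
clock: 14.92
tcp_pos: [0.5792, -0.1338, 0.1982]
orientation: [0.0, 0.717, 0.698, -0.0]
wrist_force: [0.1, 0.2, -1.7]
finger_gap: 0.0201
```

```bash
python3 st.py
```

```text
14.925 [ 0.57915 -0.13383  0.19823] [ 0.07  0.18 -1.67] [0.297 0.04  0.139]
```

>>> carry_out(motion=[{"jaw": -1, "tx": -0.1, "ty": 0, "tz": 0, "wx": 0, "wy": 0, "wz": 0}, {"jaw": -1, "tx": -0.1, "ty": 0, "tz": 0, "wx": 0, "wy": 0, "wz": 0}, {"jaw": -1, "tx": 0, "ty": 0, "tz": 0, "wx": 0, "wy": 0, "wz": 0}])

```text
clock: 15.3
tcp_pos: [0.579, -0.1357, 0.1982]
orientation: [0.0, 0.716, 0.698, -0.0]
wrist_force: [0.4, 0.0, -1.5]
finger_gap: 0.0206
```

```bash
python3 st.py
```

```text
15.3 [ 0.57903 -0.13567  0.19822] [ 0.37  0.02 -1.53] [ 0.332 -0.035 -0.   ]
```

>>> carry_out(motion=[{"jaw": -1, "tx": -0.1, "ty": 0, "tz": 0, "wx": 0, "wy": 0, "wz": 0}, {"jaw": -1, "tx": 0, "ty": 0, "tz": 0, "wx": 0, "wy": 0, "wz": 0}])

```text
clock: 15.55
tcp_pos: [0.579, -0.1366, 0.1982]
orientation: [0.0, 0.716, 0.698, -0.0]
wrist_force: [0.6, 0.2, -1.5]
finger_gap: 0.0201
```

```bash
python3 st.py
```

```text
15.55 [ 0.57899 -0.13664  0.19822] [ 0.63  0.21 -1.5 ] [ 0.403 -0.011  0.026]
```

>>> carry_out(motion=[{"jaw": -1, "tx": -0.1, "ty": 0, "tz": 0, "wx": 0, "wy": 0, "wz": 0}, {"jaw": -1, "tx": 0, "ty": 0, "tz": 0, "wx": 0, "wy": 0, "wz": 0}])

```text
clock: 15.8
tcp_pos: [0.5789, -0.1376, 0.1982]
orientation: [0.0, 0.716, 0.698, -0.0]
wrist_force: [0.1, 1.2, -1.2]
finger_gap: 0.0205
```

```bash
python3 st.py;python3 - <<'E'
from h import *
t=eyes.read_camera("top")
cv2.imwrite("pics/c9.png",cv2.resize(t[150:210,225:325],None,fx=8,fy=8,interpolation=2))
E
python3 st.py
```

```text
15.8 [ 0.57893 -0.13763  0.19818] [ 0.11  1.19 -1.15] [ 0.411 -0.018  0.035]
15.85 [ 0.57894 -0.13764  0.1982 ] [ 0.47  1.05 -1.28] [0.442 0.068 0.029]
```

View pics/c9.png

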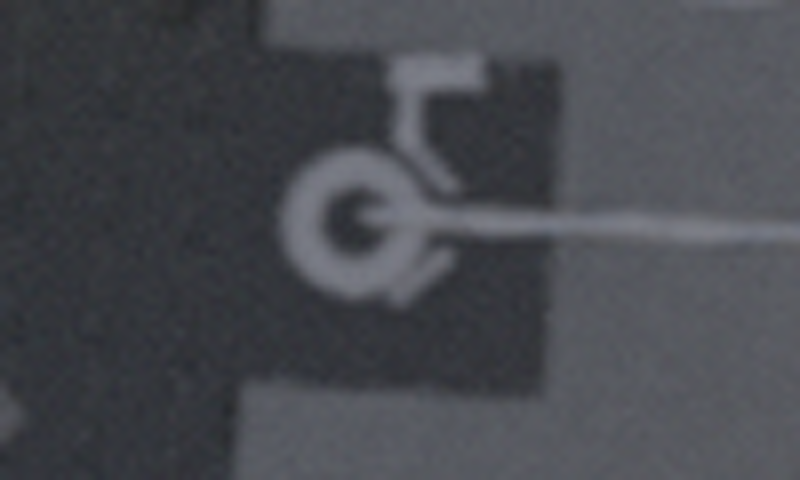

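The ring is at crop (355,222), touching the lower (−x) wall with a thin gap at the upper wall. Continuing small steps with slight +x.

>>> carry_out(motion=[{"jaw": -1, "tx": -0.1, "ty": 0.1, "tz": 0, "wx": 0, "wy": 0, "wz": 0}, {"jaw": -1, "tx": 0, "ty": 0, "tz": 0, "wx": 0, "wy": 0, "wz": 0}])

```text
clock: 16.1
tcp_pos: [0.5799, -0.1387, 0.1981]
orientation: [-0.0, 0.716, 0.698, -0.0]
wrist_force: [-0.5, 1.8, -0.9]
finger_gap: 0.0205
```

```bash
python3 st.py
```

```text
16.1 [ 0.57988 -0.13865  0.19812] [-0.5   1.78 -0.88] [0.4   0.13  0.171]
```

>>> carry_out(motion=[{"jaw": -1, "tx": -0.1, "ty": 0.1, "tz": 0, "wx": 0, "wy": 0, "wz": 0}, {"jaw": -1, "tx": 0, "ty": 0, "tz": 0, "wx": 0, "wy": 0, "wz": 0}])

```text
clock: 16.35
tcp_pos: [0.5809, -0.1397, 0.1982]
orientation: [0.0, 0.716, 0.698, -0.0]
wrist_force: [-0.6, 0.7, -0.5]
finger_gap: 0.0208
```

```bash
python3 st.py
```

```text
16.35 [ 0.58092 -0.13971  0.19816] [-0.64  0.67 -0.47] [0.396 0.199 0.218]
```

>>> carry_out(motion=[{"jaw": -1, "tx": -0.1, "ty": 0.03, "tz": 0, "wx": 0, "wy": 0, "wz": 0}, {"jaw": -1, "tx": 0, "ty": 0, "tz": 0, "wx": 0, "wy": 0, "wz": 0}])

```text
clock: 16.6
tcp_pos: [0.5812, -0.1407, 0.1982]
orientation: [0.0, 0.716, 0.698, -0.0]
wrist_force: [-0.8, 1.4, -0.3]
finger_gap: 0.0205
```

```bash
python3 st.py
```

```text
16.6 [ 0.58122 -0.14075  0.19821] [-0.82  1.4  -0.25] [0.371 0.151 0.151]
```

>>> carry_out(motion=[{"jaw": -1, "tx": -0.1, "ty": 0, "tz": 0, "wx": 0, "wy": 0, "wz": 0}, {"jaw": -1, "tx": 0, "ty": 0, "tz": 0, "wx": 0, "wy": 0, "wz": 0}])

```text
clock: 16.85
tcp_pos: [0.5812, -0.1417, 0.1982]
orientation: [0.0, 0.716, 0.698, 0.0]
wrist_force: [-0.3, 1.2, -2.3]
finger_gap: 0.0205
```

```bash
python3 st.py
```

```text
16.85 [ 0.58118 -0.14168  0.19821] [-0.29  1.19 -2.28] [0.49  0.035 0.1  ]
```

>>> carry_out(motion=[{"jaw": -1, "tx": -0.1, "ty": 0, "tz": 0, "wx": 0, "wy": 0, "wz": 0}, {"jaw": -1, "tx": 0, "ty": 0, "tz": 0, "wx": 0, "wy": 0, "wz": 0}])

```text
clock: 17.1
tcp_pos: [0.5811, -0.1425, 0.1982]
orientation: [-0.0, 0.716, 0.698, 0.0]
wrist_force: [-0.3, 3.4, -2.0]
finger_gap: 0.0202
```

```bash
python3 st.py;python3 - <<'E'
from h import *
t=eyes.read_camera("top")
cv2.imwrite("pics/c10.png",cv2.resize(t[150:210,225:325],None,fx=8,fy=8,interpolation=2))
E
python3 st.py
```

```text
17.1 [ 0.58111 -0.14247  0.19815] [-0.31  3.36 -1.97] [ 0.741 -0.037 -0.034]
17.15 [ 0.58112 -0.14245  0.19815] [ 0.27  3.73 -1.33] [ 0.799 -0.    -0.112]
```

View pics/c10.png

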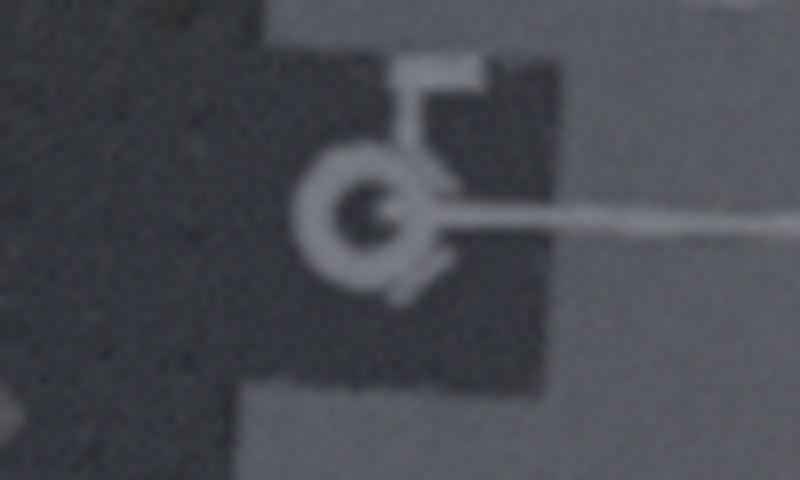

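fy is rising to ~3.5 N, but the ring at (367,215) sits ~2 mm to +x of the midline, mainly on the upper wall. Shifting back slightly while pulling gently.

>>> carry_out(motion=[{"jaw": -1, "tx": 0, "ty": -0.1, "tz": 0, "wx": 0, "wy": 0, "wz": 0}, {"jaw": -1, "tx": -0.03, "ty": -0.1, "tz": 0, "wx": 0, "wy": 0, "wz": 0}, {"jaw": -1, "tx": 0, "ty": 0, "tz": 0, "wx": 0, "wy": 0, "wz": 0}])

```text
clock: 17.52
tcp_pos: [0.5793, -0.1426, 0.1983]
orientation: [0.0, 0.717, 0.698, 0.001]
wrist_force: [0.4, 5.0, -1.4]
finger_gap: 0.0206
```

```bash
python3 st.py
```

```text
17.525 [ 0.57928 -0.14264  0.19827] [ 0.41  5.04 -1.38] [ 1.087 -0.333 -0.449]
```

>>> carry_out(motion=[{"jaw": -1, "tx": -0.1, "ty": 0, "tz": 0, "wx": 0, "wy": 0, "wz": 0}, {"jaw": -1, "tx": 0, "ty": 0, "tz": 0, "wx": 0, "wy": 0, "wz": 0}])

```text
clock: 17.77
tcp_pos: [0.5792, -0.1431, 0.1981]
orientation: [-0.001, 0.716, 0.698, 0.001]
wrist_force: [2.6, 8.4, -2.3]
finger_gap: 0.0205
```

```bash
python3 st.py;python3 - <<'E'
from h import *
t=eyes.read_camera("top")
cv2.imwrite("pics/c11.png",cv2.resize(t[150:210,225:325],None,fx=8,fy=8,interpolation=2))
E
python3 st.py
```

```text
17.775 [ 0.57921 -0.14313  0.19811] [ 2.6   8.36 -2.34] [ 1.481 -0.502 -0.554]
17.825 [ 0.57922 -0.14309  0.19811] [ 2.51  6.61 -2.26] [ 1.489 -0.428 -0.531]
```

View pics/c11.png

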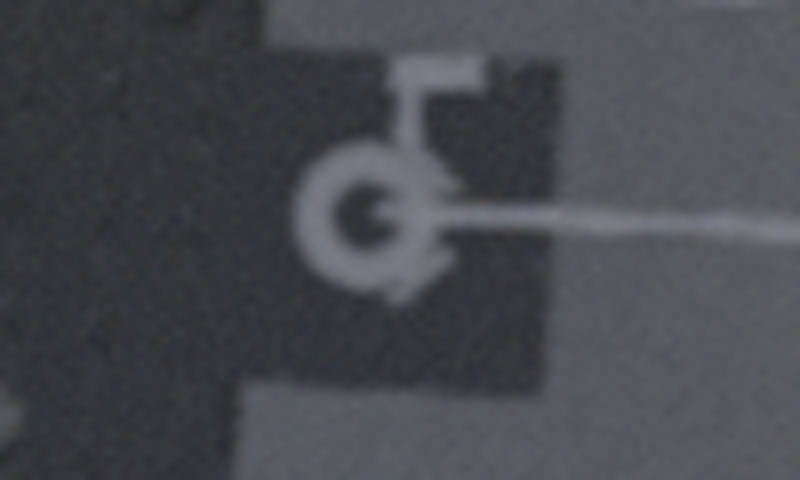

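Pull is now ~7.5 N and the ring no longer moves: it stays at crop (367,215), on the V bisector (wall lines meet at row ~216), touching both walls. Holding briefly, then backing the hook off to mid-hole.

>>> carry_out(motion=[{"jaw": -1, "tx": 0, "ty": 0, "tz": 0, "wx": 0, "wy": 0, "wz": 0}, {"jaw": -1, "tx": 0, "ty": 0, "tz": 0, "wx": 0, "wy": 0, "wz": 0}])

```text
clock: 18.08
tcp_pos: [0.5792, -0.1431, 0.1981]
orientation: [-0.0, 0.716, 0.698, 0.001]
wrist_force: [2.7, 7.1, -3.1]
finger_gap: 0.0206
```

```bash
python3 st.py
```

```text
18.075 [ 0.57924 -0.1431   0.19813] [ 2.73  7.13 -3.06] [ 1.445 -0.523 -0.512]
```

>>> carry_out(motion=[{"jaw": -1, "tx": 0.1, "ty": 0, "tz": 0, "wx": 0, "wy": 0, "wz": 0}, {"jaw": -1, "tx": 0.1, "ty": 0, "tz": 0, "wx": 0, "wy": 0, "wz": 0}, {"jaw": -1, "tx": 0.2, "ty": 0, "tz": 0, "wx": 0, "wy": 0, "wz": 0}, {"jaw": -1, "tx": 0.2, "ty": 0, "tz": 0, "wx": 0, "wy": 0, "wz": 0}, {"jaw": -1, "tx": 0.2, "ty": 0, "tz": 0, "wx": 0, "wy": 0, "wz": 0}, {"jaw": -1, "tx": 0, "ty": 0, "tz": 0, "wx": 0, "wy": 0, "wz": 0}])

```text
clock: 18.82
tcp_pos: [0.5792, -0.1357, 0.1981]
orientation: [-0.0, 0.716, 0.698, -0.0]
wrist_force: [1.6, -0.5, -0.1]
finger_gap: 0.0201
```

```bash
python3 st.py;python3 - <<'E'
from h import *
t=eyes.read_camera("top")
cv2.imwrite("pics/c12.png",cv2.resize(t[150:210,225:325],None,fx=8,fy=8,interpolation=2))
E
```

```text
18.825 [ 0.57919 -0.13567  0.19813] [ 1.56 -0.52 -0.12] [ 0.183 -0.003 -0.036]
```

View pics/c12.png

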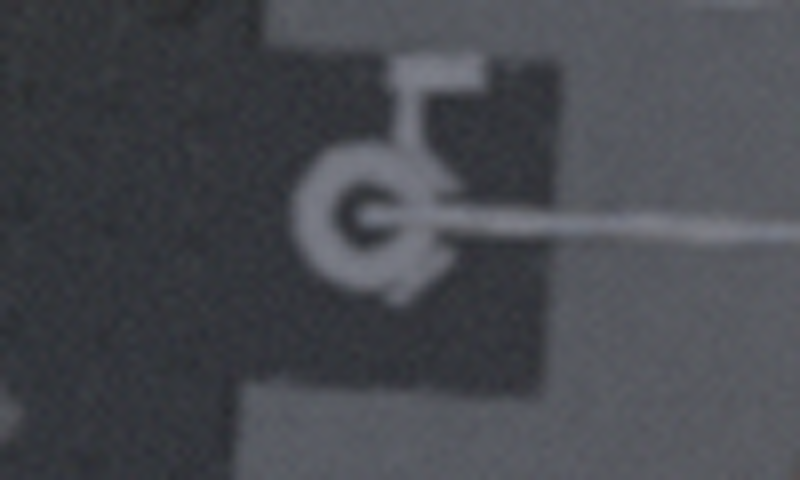

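Ring unchanged with the hook at mid-hole and unloaded. Lifting straight up.

>>> carry_out(motion=[{"jaw": -1, "tx": 0, "ty": 0, "tz": -0.2, "wx": 0, "wy": 0, "wz": 0}, {"jaw": -1, "tx": 0, "ty": 0, "tz": -0.4, "wx": 0, "wy": 0, "wz": 0}, {"jaw": -1, "tx": 0, "ty": 0, "tz": -0.6, "wx": 0, "wy": 0, "wz": 0}, {"jaw": -1, "tx": 0, "ty": 0, "tz": -0.8, "wx": 0, "wy": 0, "wz": 0}, {"jaw": -1, "tx": 0, "ty": 0, "tz": -1, "wx": 0, "wy": 0, "wz": 0}, {"jaw": -1, "tx": 0, "ty": 0, "tz": -1, "wx": 0, "wy": 0, "wz": 0}, {"jaw": -1, "tx": 0, "ty": 0, "tz": 0, "wx": 0, "wy": 0, "wz": 0}])

```text
clock: 19.75
tcp_pos: [0.5798, -0.1361, 0.2396]
orientation: [0.001, 0.716, 0.698, 0.0]
wrist_force: [-0.4, 0.9, -2.5]
finger_gap: 0.0206
```

```bash
python3 st.py;python3 - <<'E'
from h import *
t=eyes.read_camera("top");s=eyes.read_camera("side")
cv2.imwrite("pics/c13.png",np.vstack([cv2.resize(t[155:205,235:335],None,fx=6,fy=6,interpolation=2),cv2.resize(s[200:250,240:340],None,fx=6,fy=6,interpolation=2)]))
E
```

```text
19.75 [ 0.57981 -0.13609  0.23958] [-0.35  0.88 -2.45] [-0.051  0.004  0.031]
```

View pics/c13.png

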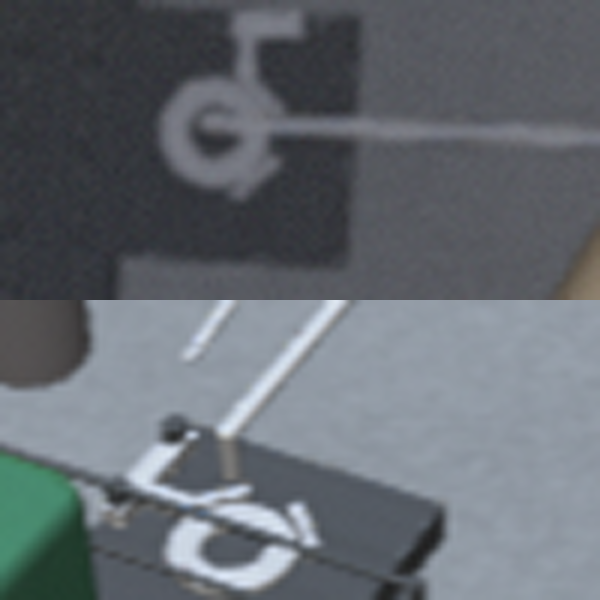

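The hook is clear. Before laying the rod down I'll check the seat closely, with the hook backed out of the view.

>>> carry_out(motion=[{"jaw": -1, "tx": -1, "ty": 0, "tz": 0, "wx": 0, "wy": 0, "wz": 0}, {"jaw": -1, "tx": -2, "ty": 0, "tz": 0, "wx": 0, "wy": 0, "wz": 0}, {"jaw": -1, "tx": -2, "ty": 0, "tz": 0, "wx": 0, "wy": 0, "wz": 0}, {"jaw": -1, "tx": -2, "ty": 0, "tz": 0, "wx": 0, "wy": 0, "wz": 0}, {"jaw": -1, "tx": -2, "ty": 0, "tz": 0, "wx": 0, "wy": 0, "wz": 0}, {"jaw": -1, "tx": -1, "ty": 0, "tz": 0, "wx": 0, "wy": 0, "wz": 0}])

```text
clock: 20.6
tcp_pos: [0.5765, -0.2378, 0.2381]
orientation: [0.0, 0.717, 0.697, 0.0]
wrist_force: [-0.5, 0.7, -2.9]
finger_gap: 0.0207
```

```bash
python3 st.py;python3 - <<'E'
from h import *
t=eyes.read_camera("top");s=eyes.read_camera("side");cv2.imwrite("pics/t14.png",t);cv2.imwrite("pics/s14.png",s)
cv2.imwrite("pics/c14.png",np.hstack([cv2.resize(t[158:198,255:295],None,fx=10,fy=10,interpolation=2),cv2.resize(s[215:255,260:300],None,fx=10,fy=10,interpolation=2)]))
a=cv2.imread("pics/top0.png")
E
```

```text
20.6 [ 0.5765  -0.23776  0.23814] [-0.49  0.72 -2.89] [-0.125  0.043 -0.059]
```

View pics/c14.png

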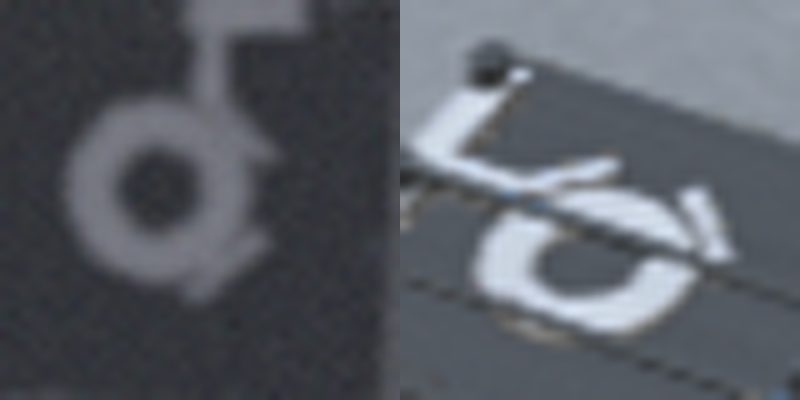

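Run:
```python
from h import *
a=cv2.imread("pics/top0.png").mean(2);b=cv2.imread("pics/t14.png").mean(2)
cr=lambda x,y:np.array([225+(x+.5)/8-.5,150+(y+.5)/8-.5])
def wall(im,p,q,z):  # weighted brightness centreline across given segment
    p=np.array(p,float);q=np.array(q,float);d=(q-p)/np.linalg.norm(q-p);n=np.array([-d[1],d[0]]);c=[];
    for s in np.linspace(.15,.85,15):
        o=p+s*(q-p);u=np.arange(-3.0,3.01,.1);pts=o+u[:,None]*n
        v=cv2.remap(im.astype(np.float32),pts[:,0].astype(np.float32)[None],pts[:,1].astype(np.float32)[None],1)[0]
        w=np.clip(v-(v.min()+.35*np.ptp(v)),0,None);c.append(o+(w@u)/w.sum()*n)
    W=ray("top",c,z)[:,:2];l=cv2.fitLine((W*1000).astype(np.float32),cv2.DIST_HUBER,0,.01,.01).ravel();return l
U=wall(a,cr(404,143),cr(458,190),.029);L=wall(a,cr(392,302),cr(450,252),.029)
# ring centre: area centroid of hole (dark) in t14 + outer left edge circle
c0=np.array([255+157/10-.5,158+188/10-.5])
edge=[]
for th in np.radians(np.arange(100,265,5)):
    r=np.arange(6,13,.05);pts=c0+r[:,None]*[np.cos(th),np.sin(th)]
    v=cv2.remap(cv2.GaussianBlur(b.astype(np.float32),(0,0),.6),pts[:,0].astype(np.float32)[None],pts[:,1].astype(np.float32)[None],1)[0]
    i=np.argmin(np.gradient(v));edge.append(pts[i])
E=ray("top",edge,.026)[:,:2]*1000
from scipy.optimize import least_squares
for fix in(0,1):
    f=(lambda p:np.hypot(*(E-p[:2]).T)-28) if fix else (lambda p:np.hypot(*(E-p[:2]).T)-p[2])
    so=least_squares(f,[*E.mean(0),28],loss="soft_l1");c=so.x[:2];print("ring",so.x,np.std(f(so.x)))
    for n,l in(("up",U),("low",L)):
        print(n,np.degrees(np.arctan2(l[1],l[0])),"dist to centreline (31 exp)",abs((c[0]-l[2])*l[1]-(c[1]-l[3])*l[0]))
```

```text
ring [587.78466945 138.160536    27.22357026] 0.7059268388104577
up 42.355465 dist to centreline (31 exp) 30.925444094290604
low -48.574146 dist to centreline (31 exp) 32.11924333203406
ring [587.82616886 137.16930681  28.        ] 0.7468209410544304
up 42.355465 dist to centreline (31 exp) 30.164987061679824
low -48.574146 dist to centreline (31 exp) 31.49451301879453
```

The ring centre is 30.2–30.9 mm and 31.5–32.1 mm from the wall centrelines (31 expected), so it is on both walls within measuring error. Now laying the rod down, well clear of the press.

>>> carry_out(motion=[{"jaw": -1, "tx": -1.5, "ty": 0, "tz": 0, "wx": 0, "wy": 0, "wz": 0}, {"jaw": -1, "tx": -2, "ty": 0, "tz": 0, "wx": 0, "wy": 0, "wz": 0}, {"jaw": -1, "tx": -2, "ty": 0, "tz": 0, "wx": 0, "wy": 0, "wz": 0}, {"jaw": -1, "tx": -2, "ty": 0, "tz": 0, "wx": 0, "wy": 0, "wz": 0}, {"jaw": -1, "tx": -1, "ty": 0, "tz": 1, "wx": 0, "wy": 0, "wz": 0}, {"jaw": -1, "tx": 0, "ty": 0, "tz": 1.5, "wx": 0, "wy": 0, "wz": 0}, {"jaw": -1, "tx": 0, "ty": 0, "tz": 1.5, "wx": 0, "wy": 0, "wz": 0}, {"jaw": -1, "tx": 0, "ty": 0, "tz": 1, "wx": 0, "wy": 0, "wz": 0}, {"jaw": -1, "tx": 0, "ty": 0, "tz": 0.5, "wx": 0, "wy": 0, "wz": 0}, {"jaw": -1, "tx": 0, "ty": 0, "tz": 0, "wx": 0, "wy": 0, "wz": 0}, {"jaw": -1, "tx": 0, "ty": 0, "tz": 0, "wx": 0, "wy": 0, "wz": 0}])

```text
clock: 22.08
tcp_pos: [0.5747, -0.3208, 0.1838]
orientation: [0.001, 0.716, 0.698, 0.0]
wrist_force: [0.1, -0.1, -2.3]
finger_gap: 0.0208
```

```bash
python3 st.py
```

```text
22.075 [ 0.57469 -0.32084  0.18384] [ 0.13 -0.11 -2.27] [-0.069 -0.011  0.017]
```

>>> carry_out(motion=[{"jaw": -1, "tx": 0, "ty": 0, "tz": 0.2, "wx": 0, "wy": 0, "wz": 0}, {"jaw": -1, "tx": 0, "ty": 0, "tz": 0.1, "wx": 0, "wy": 0, "wz": 0}, {"jaw": -1, "tx": 0, "ty": 0, "tz": 0, "wx": 0, "wy": 0, "wz": 0}])

```text
clock: 22.45
tcp_pos: [0.5743, -0.3208, 0.1802]
orientation: [-0.0, 0.716, 0.698, -0.0]
wrist_force: [1.0, 0.1, -2.4]
finger_gap: 0.0203
```

```bash
python3 st.py
```

```text
22.45 [ 0.57432 -0.32079  0.18019] [ 1.04  0.07 -2.35] [-0.047 -0.019  0.036]
```

>>> carry_out(motion=[{"jaw": -1, "tx": 0, "ty": 0, "tz": 0.1, "wx": 0, "wy": 0, "wz": 0}, {"jaw": -1, "tx": 0, "ty": 0, "tz": 0, "wx": 0, "wy": 0, "wz": 0}])

```text
clock: 22.7
tcp_pos: [0.5744, -0.3209, 0.1794]
orientation: [0.0, 0.716, 0.698, 0.0]
wrist_force: [-0.8, 0.3, -0.5]
finger_gap: 0.0206
```

```bash
python3 st.py
```

```text
22.7 [ 0.57445 -0.32087  0.1794 ] [-0.8   0.32 -0.51] [-0.038  0.02   0.018]
```

Bench contact felt at TCP z=0.1794, the grip height. Opening slowly and withdrawing upward.

>>> carry_out(motion=[{"jaw": -0.3, "tx": 0, "ty": 0, "tz": 0, "wx": 0, "wy": 0, "wz": 0}, {"jaw": 0.2, "tx": 0, "ty": 0, "tz": 0, "wx": 0, "wy": 0, "wz": 0}, {"jaw": 0.6, "tx": 0, "ty": 0, "tz": 0, "wx": 0, "wy": 0, "wz": 0}, {"jaw": 0.8, "tx": 0, "ty": 0, "tz": 0, "wx": 0, "wy": 0, "wz": 0}, {"jaw": 0.8, "tx": 0, "ty": 0, "tz": 0, "wx": 0, "wy": 0, "wz": 0}, {"jaw": 0.8, "tx": 0, "ty": 0, "tz": 0, "wx": 0, "wy": 0, "wz": 0}, {"jaw": 0.8, "tx": 0, "ty": 0, "tz": -1, "wx": 0, "wy": 0, "wz": 0}, {"jaw": 0.8, "tx": 0, "ty": 0, "tz": -2, "wx": 0, "wy": 0, "wz": 0}, {"jaw": 0.8, "tx": 0, "ty": 0, "tz": -3, "wx": 0, "wy": 0, "wz": 0}, {"jaw": 0.8, "tx": 0, "ty": 0, "tz": -3, "wx": 0, "wy": 0, "wz": 0}, {"jaw": 0.8, "tx": 0, "ty": 0, "tz": -3, "wx": 0, "wy": 0, "wz": 0}, {"jaw": 0.8, "tx": 0, "ty": 0, "tz": 0, "wx": 0, "wy": 0, "wz": 0}, {"jaw": 0.8, "tx": 0, "ty": 0, "tz": 0, "wx": 0, "wy": 0, "wz": 0}])

```text
clock: 24.32
tcp_pos: [0.5742, -0.3207, 0.2991]
orientation: [-0.0, 0.716, 0.698, -0.0]
wrist_force: [-0.5, -0.4, -0.3]
finger_gap: 0.0767
```

```bash
python3 st.py;python3 - <<'E'
from h import *
t=eyes.read_camera("top");s=eyes.read_camera("side")
cv2.imwrite("pics/c15.png",np.vstack([cv2.resize(t[125:215,200:440],None,fx=2.5,fy=2.5,interpolation=2),cv2.resize(s[90:260,230:430],(600,375),interpolation=2)]))
E
```

```text
24.325 [ 0.57422 -0.32068  0.29907] [-0.52 -0.37 -0.34] [-0.004  0.     0.016]
```

View pics/c15.png

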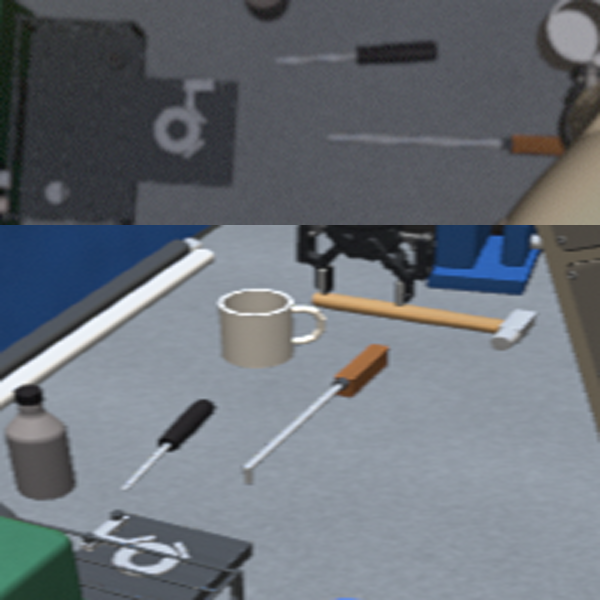

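The rod stands on the bench with its hook about 110 mm short of the apron, the ring is in the V, and the bystanders haven't moved. Handing in.

```bash
python3 -c "
from workcell import env
print(env.hand_in())"
```

```text
the job is handed in; nothing more can be done
None
```

The ring is seated in the V stop, the rod is on the bench clear of the press, and the job was handed in at about 24 s; no verdict was given.

- **Hooking and drawing:** I lowered the hook into the ring's hole behind the guard, felt the bed with about 0.6 N, and drew the ring out with light bed contact. The ring met one wall first, so I shifted slightly sideways until it settled. I then held a pull of about 7–8 N, and the ring no longer moved.
- **Ring after unhooking:** the picture puts its centre 30.2–30.9 mm from one V wall's centreline and 31.5–32.1 mm from the other, against 31 mm expected. The far-side figure could mean a gap of up to about 1 mm on that wall, within measuring error and well inside the 4 mm limit. That measurement was made before the rod was laid down; the last picture still shows the ring in the V.
- **Rod and bystanders:** the rod stands on its handle and hook tip, with the hook about 110 mm short of the apron. The bystanders looked unmoved, but I only checked them by eye. The nut was not clearly identified in the pictures, and nothing passed near where I took it to be.
- **A check that disagreed:** the side view suggested the hook sagged 2–3 mm in the grip. Touch showed no sag, so I used the touched height.

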